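# Open the press-and-turn feed jar in its stand

## Robot

A 6-joint arm with a two-finger parallel gripper is mounted at the origin on the work surface. World frame = base frame: x ahead of the robot, y to its left, z up, the work surface at z = 0. Lengths are in m, angles in rad, forces in N, time in s.
With the tool pointing down it reaches from about 0.25 to 0.725 m from the base axis. Payload 4 kg.
Tool frame: the origin (TCP) lies between the finger pads; the fingertips stand 17 mm ahead of it and the grasp point (between the pads) lies 2 mm behind it; z points along the fingers, x is the direction in which the jaws open and shut, and the axes are right-handed (so a half turn about z gives the same grasp; the last joint's range is limited). The gripper opens to 85 mm and grips with 20 to 120 N. Pads are 22 mm wide; open, the fingers measure 114 mm over their backs; the gripper's body (76 mm by 85 mm) begins 54 mm behind the grasp point. The pads swing forward as they close: fully open they stand 13 mm farther back than shut.
Start: joints at [1.3, 0.241, 0.005, 1.335, 0, 1.571], TCP at [0.134, 0.482, 0.248] pointing down, gripper open.
Joint ranges: [-2.72, 2.72], [-1.05, 1.87], [-1.09, 1.28], [-1.99, 2.15], [-1.42, 1.44], [-3.14, 3.14]. Speed limits (rad/s): [2.79, 2.79, 3.14, 3.14, 3.14, 3.14].

## Interface

Orientations are given as a unit quaternion [x, y, z, w].
In Python, from workcell import telemetry, cams, workorder gives the robot as it stands. The module is installed in compiled form; this text tells all that it offers.
- The arm moves only by the tool apply_moves, never from a script. Its argument "moves" is a list that holds one entry, the list of rows, each a list of 4 numbers: the shift along the tool's x, y, z in mm, then the turn about the tool's z in degrees. A call has exactly 10 rows; each row shifts and turns the pose as measured when the row begins, along the tool's axes as they then stand; what a row does not reach is not made up. A row lasts 1/10 s, in which the tool goes at most 50 mm and 8.59 degrees, less where a joint would pass 70% of its speed; a pose out of reach is approached as far as the arm can. A call with a gripper value outside its range is refused whole. "hand" is the gripper's target within -1 to 1 (fully open at 1, half-way at 0, shut at -1), set as the call begins (left out, the last holds). The fingers move at their own pace and stop on an object; the grip force is fixed at half the most. Time passes only in rows, so rows that do not move let the fingers close, or fill a call up. It gives the time, the measured TCP pose, the force and the opening at its end, in the units of the state.
- telemetry.get_obs(): the state, without advancing time (a new reading comes with each control period).
- cams.camera(name): name is "scene" or "top" or "wrist"; returns a dict with "color" (480x640x3 uint8, red, green, blue), "fovy" (degrees; the focal length in pixels is half the picture's height over the tangent of half this angle, whatever the lens; pixels are square), "cx", "cy" (the principal point, pixels), "k1" (the pictures are not rectified: a ray, as slopes to the right and down, at radius r is drawn at 1 + k1 r^2 times it, then the intrinsics apply), "camera_from_world" (4x4, takes a point from world to camera coordinates). Camera axes: x right, y down, z forward; pixel columns grow to the right and rows downward; lengths in m; the calibration is good to about 2 mm. A picture is of the moment at which its call begins. There is no depth.
- workorder.job_done(): hands the job in, once; it reports no verdict.
The state is a dict: "clock": time; "joint_pos": joint angles; "joint_vel": joint speeds; "tau": joint torques, N m; "eef_pos": TCP position; "tool_rot": TCP orientation; "ft_force": force on the tool from outside, world axes, zero at the start; "ft_torque": the same for the moment, N m; "grip_width": finger opening in m.
Only numpy, scipy, OpenCV 4.12 (cv2) and the standard library are available. Lean on these libraries where they do the work, as an engineer would, in place of code of your own. Each camera call takes 0.05 s, during which the arm holds its last target. There are 200 camera calls.

## Task

Set the square glass feed jar down into the square well of the wooden stand, fully home, so that the stand keeps it from turning. Then press its safety cap down against the spring, turn it anticlockwise (seen from above) until it comes free, and lift it straight off while the jar stays home in the stand. Finish still holding the cap level in the gripper, right over the jar's mouth and about 3 cm above its rim, and leave the other things on the ledge where they are.

Things in the scene. Friction and masses are not known exactly. Their poses are not given: they have to be found in the camera images.
- jar: clear glass jar, square body 56 x 56 mm, 52 mm high to its flat shoulder, brown feed pellets inside, about 0.28 kg; origin at the centre of its underside, z up, x and y square to its side faces. It starts standing on the ledge with its cap locked on, and can be carried by the cap.
- jar_rim (a point): centre of the jar's mouth, level with its rim, 81 mm above the underside. The round neck below is 34 mm across and carries three notched tracks in which the cap's three inner lugs lie.
- seal (a joint): travel (m) of the sprung rubber seal in the jar's mouth, which pushes the cap up: 0 with the cap locked (seal 6.5 mm above the rim), positive as the cap is pressed down, -0.004 with the cap off (seal 10.5 mm above the rim). The spring holds the lugs up in notches, so that the locked cap cannot turn on the jar.
- cap: grey ribbed plastic cap of the jar, 51 mm across (53 mm over its corners), 27 mm high, 40 g; origin at the centre of its lower edge, z up. Locked, its origin is 64.5 mm above the jar's underside (12.5 mm above the shoulder), its top 91.5 mm, and its x axis lies along the jar's x. It goes down 6.5 mm, where it bottoms on the rim.
- cap_top (a point): centre of the cap's top. To release the cap first push it down 5 to 6 mm (it starts to move at 6 N; 11 N at 5 mm, 12.5 N at 6.5 mm) and then keep it down while turning it anticlockwise from above. Free at 48 to 70 degrees of turn relative to the jar (aim for 60; stop at 71). Then it rises straight up; do not turn it back. Lifted too early, the lugs catch and the jar comes along.
- cap_mark (a point): raised pointer rib on the cap's top at its rim: 24 mm from the cap's axis along the cap's x, 27 mm above the cap's origin. With the cap locked it lies along the jar's x axis (towards the middle of one side face).
- stand: wooden jar stand screwed to the ledge, 104 x 104 mm and 30 mm high, with a square well 62 x 62 mm in the middle, sides along its x and y; the well's floor is 8 mm above the ledge. Origin at the centre of its underside, z up. The jar fits any of the four ways round with 3 mm to spare on each side, and can turn about 6 degrees either way in the well.
- round_jar: bystander: round amber glass jar, 64 mm across, 64 mm high, flat steel lid; no square shoulders; may stand where the square jar could stand
- brush: bystander: stainless pruning brush with stiff nylon bristles lying on the ledge beyond the stand, 160 x 30 mm, 15 mm high
- bonsai_pot: bystander: rectangular celadon pot with a small juniper, 145 x 205 mm, 220 mm high, at the left side
- humidity_tray: bystander: grey plastic tray 120 x 260 mm, 24 mm high, at the far edge
- rock_ornament: bystander: white ceramic rock with two peaks, about 95 x 125 mm, 80 mm high, far right
- terracotta_pot: bystander: open terracotta pot, 90 mm across, 75 mm high, right side
- scoop: bystander: small spoon-shaped scoop lying on the ledge, near right
Not all that is in view belongs to the job. What is shaped like the jar but pink is not meant. Of the things that look like the stand, take the one that is farthest from the robot's base at the start.

How it is judged:
On the way, in this order (a step that is already met when the one before it is completed fails the run):
1. with the jar fully home in the stand's well, the cap is pressed down at least 3.5 mm, not yet turned (z of jar in the frame of stand between 0.004 and 0.011 m and horizontal distance between jar and stand below 0.007 m and angle between jar's own z axis and vertical below 0.07 rad and value of joint seal above 0.0035 m and y of cap_mark in the frame of jar below 0.0045 m and x of cap_mark in the frame of jar above 0.015 m), for 0.05 s.
2. with the jar home in the well, the cap has been turned anticlockwise until its lugs are clear, not yet lifted off (z of jar in the frame of stand between 0.004 and 0.011 m and horizontal distance between jar and stand below 0.007 m and angle between jar's own z axis and vertical below 0.07 rad and y of cap_mark in the frame of jar above 0.0172 m and z of cap in the frame of jar below 0.085 m), for 0.05 s.
At the end, for the whole second after the job is handed in: The gripper ends holding the cap still and level (within 0.2 rad), touching nothing else: its lower edge 14 to 56 mm above the jar's rim, within 15 mm of the jar's axis; the jar upright and home in the well (within 3 mm of its floor, 7 mm of its centre), not touched by fingers (z of jar in the frame of stand between 0.004 and 0.011 m and horizontal distance between jar and stand below 0.007 m and angle between jar's own z axis and vertical below 0.07 rad and z of cap in the frame of jar between 0.0945 and 0.1375 m and horizontal distance between cap and jar below 0.015 m and angle between cap's own z axis and vertical below 0.2 rad and contact force between cap and the fingers above 2 N and contact force between each of cap, the fingers and jar below 0.1 N and linear speed of cap below 0.03 m/s); the arm keeps its last pose, push and grip.
It fails at once if the jar is tipped over (more than 0.5 rad) (angle between jar's own z axis and vertical above 0.5 rad).
It fails at once if another thing on the ledge is pushed more than 20 mm (distance of any of round_jar, brush, bonsai_pot, humidity_tray, rock_ornament, terracotta_pot, scoop from where it was at the start of the episode above 0.02 m).
It also fails if it takes over 45 s, if anything falls off the work surface, if the arm or the gripper's body presses on something with over 40 N, if the wrist force passes 120 N, or if a joint passes its speed limit or range.

## Working session

There is one attempt and no reset: what is moved stays moved. The work goes in short steps, Python scripts to look and compute and a tool call to move; the robot and the scene stay as the last step left them, time stands still between calls to the robot, and variables do not carry over. Pictures are saved under pics/ and viewed, about 8 in all and at most 12, crops included, and the job is handed in when it is done.

Besides the shell and the picture viewer there is one more tool, called after ">>>" by a JSON object that holds its "api" and its "payload", one argument or row to a line. apply_moves: Moves the arm, as the interface text tells. Its arguments: {"type":"object","properties":{"moves":{"type":"array"},"hand":{"type":"number"}},"required":["moves"]}

```bash
mkdir -p pics; cat > h.py <<'E'
import numpy as np, cv2
from workcell import telemetry, cams, workorder
from scipy.spatial.transform import Rotation as R
def K(c):
    f=240/np.tan(np.radians(c['fovy'])/2)
    return np.array([[f,0,c['cx']],[0,f,c['cy']],[0,0,1.]]), np.array([c['k1'],0,0,0,0.])
def proj(c,P):
    T=np.array(c['camera_from_world']);k,d=K(c)
    return cv2.projectPoints(np.atleast_2d(P).astype(float),cv2.Rodrigues(T[:3,:3])[0],T[:3,3],k,d)[0][:,0]
def back(c,px,z):
    T=np.array(c['camera_from_world']);k,d=K(c)
    u=cv2.undistortPoints(np.atleast_2d(px).astype(float)[:,None],k,d)[:,0]
    r=np.c_[u,np.ones(len(u))]@T[:3,:3]; o=-T[:3,:3].T@T[:3,3]
    return o+r*((z-o[2])/r[:,2])[:,None]
def snap(n,f):
    c=cams.camera(n); cv2.imwrite('pics/%s.png'%f,c['color'][:,:,::-1]); 
    np.save('pics/%s.npy'%f,c,allow_pickle=True); return c
def load(f): return np.load('pics/%s.npy'%f,allow_pickle=True).item()
E
python3 - <<'E'
from h import *
for n in('scene','top','wrist'):
    c=snap(n,n+'0'); T=np.array(c['camera_from_world']); print(n,c['fovy'],c['k1'],-T[:3,:3].T@T[:3,3])
print(telemetry.get_obs())
E
```

```text
scene 47.621448067807286 -0.0336950193651726 [ 1.13036203 -1.03839195  0.87900042]
top 51.60149849992304 -0.12703422093582628 [0.43227765 0.03282486 1.43026925]
wrist 59.1867722910787 -0.10255832302309123 [0.06990552 0.49913232 0.37217822]
{'clock': 0.15, 'joint_pos': array([ 1.29996647e+00,  2.41302019e-01,  4.05609582e-03,  1.33519218e+00,
       -3.91429818e-05,  1.57079353e+00]), 'joint_vel': array([ 0.00114837, -0.00318309,  0.0028249 , -0.00074413,  0.00211125,
        0.00029952]), 'tau': array([-8.27413896e-04, -3.72634363e+01,  2.52638501e+01,  1.23399828e-02,
        2.61856862e-06, -2.80948598e-07]), 'eef_pos': array([0.13365924, 0.48134973, 0.24759497]), 'tool_rot': array([ 7.96092819e-01,  6.05173982e-01, -6.41659772e-04,  5.12358554e-04]), 'ft_force': array([-0.48258136, -0.31562416,  0.19762619]), 'ft_torque': array([ 0.01408927, -0.00589582,  0.00071774]), 'grip_width': 0.0853593665415154}
```

View pics/top0.png

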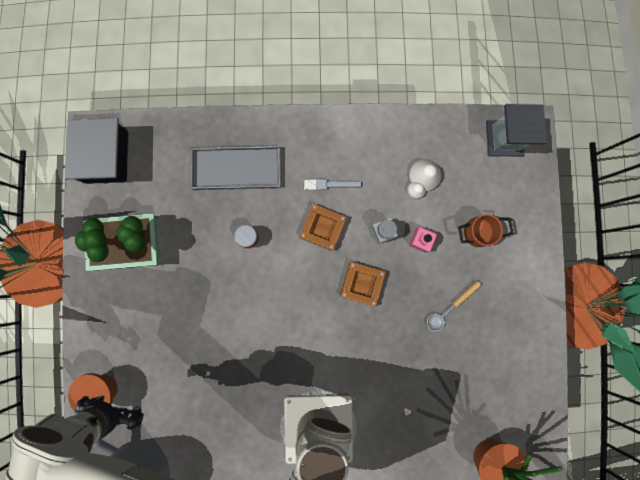

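View pics/scene0.png

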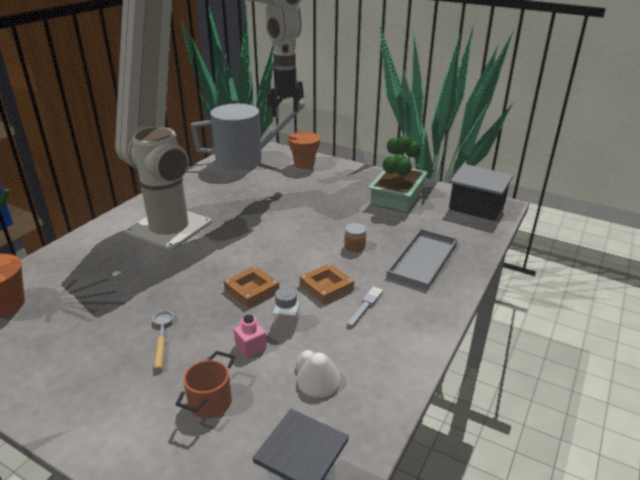

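The top view shows the far stand at (325,227), the near decoy stand at (364,284), the jar at (388,230), the pink decoy at (424,239) and the round jar at (245,236). I'll zoom in for the corners.

```bash
python3 - <<'E'
from h import *
c=load('top0'); im=c['color'][:,:,::-1]
cv2.imwrite('pics/z1.png',cv2.resize(im[190:265,290:440],None,fx=5.3,fy=5.3,interpolation=cv2.INTER_CUBIC))
print(back(c,[[389,230]],.0915),back(c,[[325,227]],.03),back(c,[[364,284]],.03),back(c,[[428,236]],.05))
E
```

```text
[[ 0.55740772 -0.19766094  0.0915    ]] [[ 0.57468243 -0.02596636  0.03      ]] [[ 0.41140419 -0.13283103  0.03      ]] [[ 0.54254353 -0.31531764  0.05      ]]
```

View pics/z1.png

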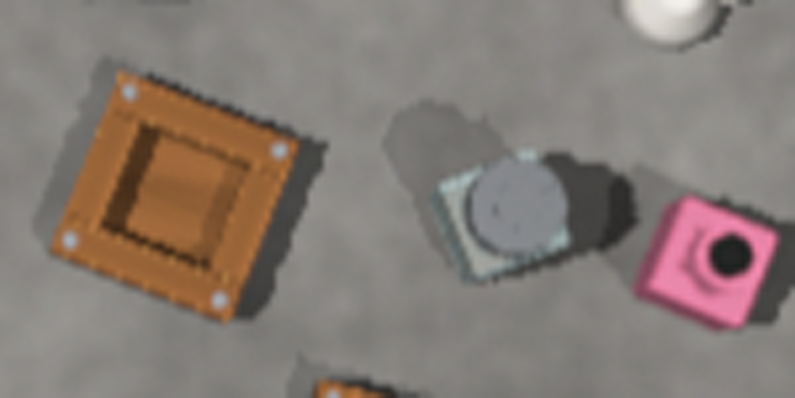

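```bash
python3 - <<'E'
from h import *
c=load('top0')
q=lambda a:np.array([290,190])+(np.array(a)+.5)/5.3-.5
S=back(c,q([(120,70),(300,143),(235,322),(50,248)]),.03)
J=back(c,q([(437,187),(530,150),(570,240),(475,283)]),.052)
C=back(c,q([(518,206)]),.0915)
for P in(S,J):
    e=np.roll(P,-1,0)-P; print(P.mean(0).round(4),np.linalg.norm(e,axis=1).round(3),np.degrees(np.arctan2(e[:,1],e[:,0])).round(1)%90)
print(C)
o=telemetry.get_obs(); print(R.from_quat(o['tool_rot']).as_matrix().round(3), o['joint_pos'])
E
```

```text
[ 0.5763 -0.0199  0.03  ] [0.104 0.102 0.106 0.103] [66.8 68.8 67.2 67.7]
[ 0.5609 -0.1918  0.052 ] [0.054 0.052 0.056 0.055] [20.7 22.4 23.1 20.1]
[[ 0.56168651 -0.1932064   0.0915    ]]
[[ 0.268  0.964 -0.   ]
 [ 0.964 -0.268 -0.002]
 [-0.002  0.    -1.   ]] [ 1.29996647e+00  2.41302019e-01  4.05609582e-03  1.33519218e+00
 -3.91429818e-05  1.57079353e+00]
```

Sizes check out: stand 104 mm, jar 54–56 mm. The jar sits at (0.561,-0.193) with yaw about 21.6°. The stand is at (0.576,-0.020) with yaw about 67.6° mod 90. Next I move over the jar.

>>> {"api": "apply_moves", "payload": {
  "moves": [
    [[-27,30,0,0],[-27,30,0,0],[-27,30,0,0],[-27,30,0,0],[-27,30,0,0],[-27,30,0,0],[-27,30,0,0],[-27,30,0,0],[-27,30,0,0],[-27,30,0,0]]
  ],
  "hand": 1
}}

```text
clock: 1.15
eef_pos: [0.3554, 0.1325, 0.2451]
tool_rot: [0.792, 0.61, -0.002, 0.001]
ft_force: [2.2, 0.1, -0.7]
grip_width: 0.0853
```

>>> {"api": "apply_moves", "payload": {
  "moves": [
    [[-27,30,0,0],[-27,30,0,0],[-27,30,0,0],[-27,30,0,0],[-27,30,0,0],[-27,30,0,0],[-27,28,0,0],[-27,28,0,0],[-23,25,0,0],[-20,20,0,0]]
  ]
}}

```text
clock: 2.15
eef_pos: [0.5656, -0.2071, 0.2425]
tool_rot: [0.794, 0.608, -0.002, -0.001]
ft_force: [-0.3, 0.1, -0.2]
grip_width: 0.0854
```

```bash
python3 - <<'E'
from h import *
c=snap('wrist','w1'); o=telemetry.get_obs(); print(o['eef_pos'],R.from_quat(o['tool_rot']).as_euler('xyz',True),o['joint_pos'])
print(proj(c,[[.5615,-.193,.0915],[.576,-.02,.03],[.561,-.192,.052]]))
E
```

```text
[ 0.56724308 -0.21081728  0.24160877] [-179.88140513    0.27451262   74.77705799] [-0.35348713  0.45775576  0.29969264  1.41437502 -0.00495418 -0.08778765]
[[333.62779606 218.90142809]
 [539.61546115 167.11549172]
 [332.54700463 207.19887803]]
```

View pics/w1.png

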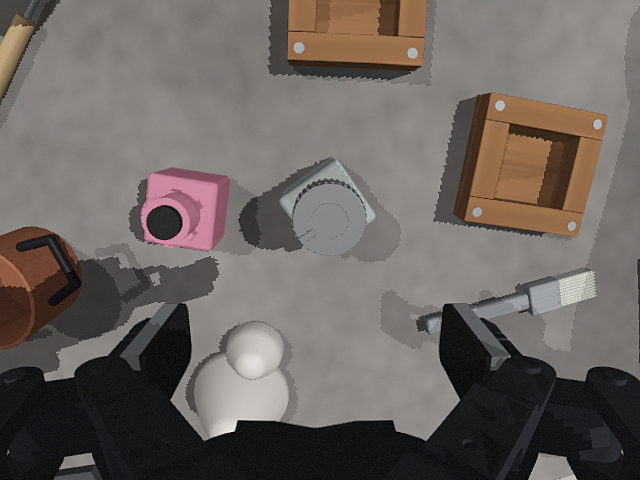

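In the wrist view the cap centre is at about (329,217) with its mark at about (305,237). The stand top corners are near (492,93), (607,113), (573,237) and (456,220), so both predictions agree. I'll refine from here.

```bash
python3 - <<'E'
from h import *
c=load('w1'); im=c['color'][:,:,::-1]
S=back(c,[(492,93),(607,113),(573,237),(456,220)],.03)
J=back(c,[(333,158),(376,216),(281,195)],.052)
for P in(S,J):
    e=np.roll(P,-1,0)-P; print(P.mean(0).round(4),np.linalg.norm(e,axis=1).round(3),np.degrees(np.arctan2(e[:,1],e[:,0])).round(1)%90)
print('jar ctr from diag',(J[1]+J[2])/2)
C=back(c,[(329,217),(305,237)],.0915);d=C[1]-C[0];print(C,np.hypot(*d[:2]),np.degrees(np.arctan2(d[1],d[0])))
a=cv2.resize(im[150:265,265:395],None,fx=4,fy=4,interpolation=cv2.INTER_CUBIC)
b=cv2.resize(im[85:245,440:620],None,fx=2.875,fy=2.875,interpolation=cv2.INTER_CUBIC)
b=cv2.resize(b,(int(180*2.0),460)) if 0 else b
cv2.imwrite('pics/z2a.png',a);print(a.shape,b.shape)
E
```

```text
[ 0.575  -0.0247  0.03  ] [0.101 0.106 0.106 0.104] [68.5 66.1 67.2 63. ]
[ 0.5478 -0.1904  0.052 ] [0.055 0.074 0.048] [22.3 62.4 20.3]
jar ctr from diag [ 0.55902812 -0.19439151  0.052     ]
[[ 0.55945036 -0.19565603  0.0915    ]
 [ 0.5685656  -0.21473315  0.0915    ]] 0.02114294428953368 -64.46105920721618
(460, 520, 3) (460, 518, 3)
```

View pics/z2a.png

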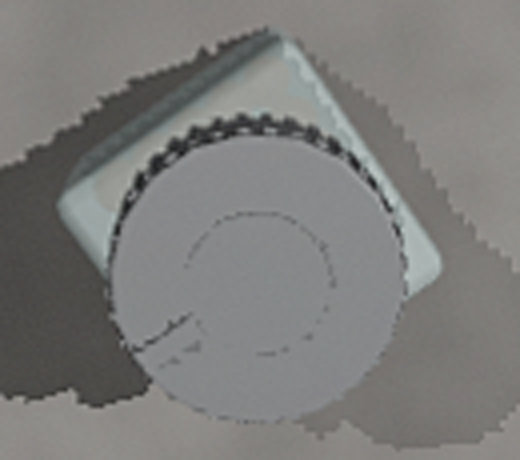

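>>> {"api": "apply_moves", "payload": {
  "moves": [
    [[14,-11,0,0],[0,0,20,7.5],[0,0,20,7.5],[0,0,20,7.5],[0,0,15,7.5],[0,0,10,0],[0,0,0,0],[0,0,0,0],[0,0,0,0],[0,0,0,0]]
  ]
}}

```text
clock: 3.2
eef_pos: [0.5596, -0.1963, 0.1513]
tool_rot: [0.928, 0.373, -0.004, 0.0]
ft_force: [-0.8, 0.2, 0.2]
grip_width: 0.0855
```

```bash
python3 - <<'E'
from h import *
c=snap('wrist','w2'); o=telemetry.get_obs(); print(o['eef_pos'],R.from_quat(o['tool_rot']).as_euler('xyz',True))
im=c['color'][:,:,::-1].copy()
t=np.linspace(0,6.28,80)
for (x,y),col in(((.560,-.1945),(0,0,255)),):
    for h,r in((.0915,.0255),):
        cv2.polylines(im,[proj(c,np.c_[x+r*np.cos(t),y+r*np.sin(t),0*t+h]).round().astype(int)],1,col)
cv2.imwrite('pics/w2o.png',im)
E
```

```text
[ 0.55972619 -0.19638688  0.15141179] [-179.88490276    0.36947075   43.752929  ]
```

View pics/w2o.png

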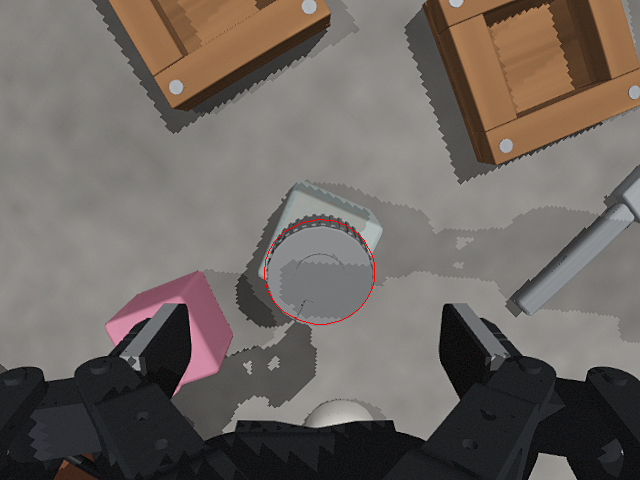

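>>> {"api": "apply_moves", "payload": {
  "moves": [
    [[1.2,-1.3,15,0],[0,0,20,0],[0,0,20,0],[0,0,12,0],[0,0,6,0],[0,0,2,0],[0,0,0,0],[0,0,0,0],[0,0,0,0],[0,0,0,0]]
  ]
}}

```text
clock: 4.25
eef_pos: [0.5652, -0.1969, 0.0821]
tool_rot: [0.928, 0.374, 0.003, 0.006]
ft_force: [0.9, -0.2, 0.0]
grip_width: 0.0851
```

>>> {"api": "apply_moves", "payload": {
  "moves": [
    [[-2.3,-5.5,5,0],[0,0,0,0],[0,0,0,0],[0,0,0,0],[0,0,0,0],[0,0,0,0],[0,0,0,0],[0,0,0,0],[0,0,0,0],[0,0,0,0]]
  ]
}}

```text
clock: 5.25
eef_pos: [0.5598, -0.1946, 0.0774]
tool_rot: [0.928, 0.374, 0.003, 0.006]
ft_force: [0.1, -1.5, 0.1]
grip_width: 0.0853
```

```bash
python3 - <<'E'
from h import *
o=telemetry.get_obs(); print(o['eef_pos'],R.from_quat(o['tool_rot']).as_euler('xyz',True),o['ft_force'],o['grip_width'])
E
```

```text
[ 0.55975677 -0.19455202  0.07740285] [ 1.79227588e+02 -8.17541720e-02  4.38744634e+01] [ 0.11369914 -1.48174214  0.14657065] 0.08533048346201087
```

>>> {"api": "apply_moves", "payload": {
  "moves": [
    [[0,0,0,0],[0,0,0,0],[0,0,0,0],[0,0,0,0],[0,0,0,0],[0,0,0,0],[0,0,0,0],[0,0,0,0],[0,0,0,0],[0,0,0,0]]
  ],
  "hand": -1
}}

```text
clock: 6.25
eef_pos: [0.56, -0.1944, 0.0778]
tool_rot: [0.928, 0.374, 0.004, 0.006]
ft_force: [-0.2, 0.0, 0.8]
grip_width: 0.0505
```

>>> {"api": "apply_moves", "payload": {
  "moves": [
    [[0,0,-8,0],[0,0,-15,0],[0,0,-18,0],[0,0,-15,0],[0,0,-8,0],[12,-10,0,0],[20,-17,0,0],[20,-17,0,0],[20,-17,0,0],[20,-17,0,0]]
  ]
}}

```text
clock: 7.25
eef_pos: [0.5657, -0.0694, 0.1367]
tool_rot: [0.929, 0.37, -0.003, 0.001]
ft_force: [0.3, 0.0, -2.8]
grip_width: 0.0501
```

```bash
python3 - <<'E'
from h import *
o=telemetry.get_obs(); print(o['eef_pos'],R.from_quat(o['tool_rot']).as_euler('xyz',True),o['ft_force'],o['grip_width'])
m=R.from_quat(o['tool_rot']).as_matrix()
print(m.T@(np.array([.5755,-.0225,.145])-o['eef_pos'])*1000)
E
```

```text
[ 0.56570999 -0.06935427  0.13670002] [-179.92545184    0.38276848   43.4831074 ] [ 0.27327092  0.00681162 -2.78763732] 0.05011190602762218
[ 39.28941268 -27.27061401  -8.52717489]
```

>>> {"api": "apply_moves", "payload": {
  "moves": [
    [[20,-14,0,0],[19,-13,0,0],[0,0,0,7.4],[0,0,0,7.4],[0,0,0,7.4],[0,0,0,7.4],[0,0,0,7.4],[0,0,0,7.0],[0,0,0,0],[0,0,0,0]]
  ]
}}

```text
clock: 8.25
eef_pos: [0.5669, -0.0052, 0.126]
tool_rot: [1.0, -0.011, -0.013, -0.001]
ft_force: [-0.2, 0.4, -3.8]
grip_width: 0.0499
```

```bash
cat > v.py <<'E'
from h import *
import sys
n=sys.argv[1]; st=np.array([.5755,-.0225]); sy=67.5
for cam in('wrist','top','scene'):
    c=snap(cam,n+cam)
    o=telemetry.get_obs(); im=c['color'][:,:,::-1].copy()
    sq=lambda x,y,a,s,z:[(x+s*np.cos(a+b)*2**.5,y+s*np.sin(a+b)*2**.5,z) for b in np.pi/4+np.arange(4)*np.pi/2]
    for s in(.052,.031): cv2.polylines(im,[proj(c,sq(*st,np.radians(sy),s,.03)).round().astype(int)],1,(0,0,255))
    cv2.imwrite('pics/%so.png'%(n+cam),im)
e=R.from_quat(o['tool_rot']).as_euler('xyz',True);print(o['eef_pos'],e,o['ft_force'])
E
python3 v.py p1
```

```text
[ 0.5672256  -0.0056066   0.12640329] [-179.90054886    1.50154486   -1.3374048 ] [-0.07900975  0.816475   -2.98965636]
```

View pics/p1wristo.png

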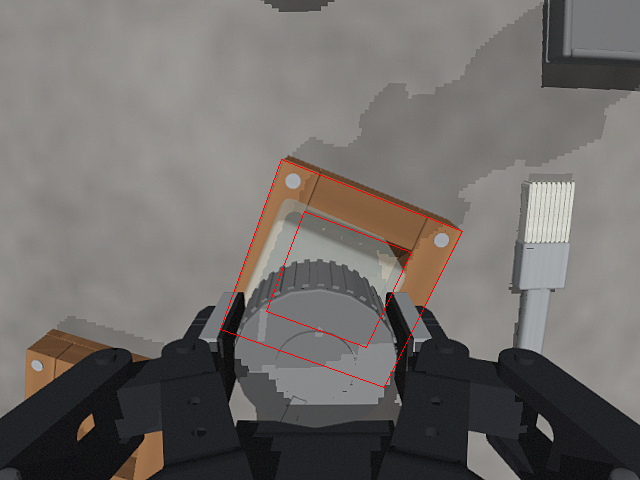

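```bash
cat > j.py <<'E'
from h import *
from scipy.optimize import minimize
def sq(x,y,a,s,z,n=60):
    k=np.array([(1,1),(-1,1),(-1,-1),(1,-1)])*s
    p=np.concatenate([np.linspace(k[i],k[(i+1)%4],n) for i in range(4)])
    c,d=np.cos(a),np.sin(a); return np.c_[x+c*p[:,0]-d*p[:,1],y+d*p[:,0]+c*p[:,1],0*p[:,0]+z]
def fit(f,x0,shapes,mask=None):
    c=load(f); g=cv2.GaussianBlur(cv2.cvtColor(c['color'],cv2.COLOR_RGB2LAB)[:,:,2].astype(np.float32),(0,0),1.2)
    m=np.hypot(cv2.Sobel(g,5,1,0),cv2.Sobel(g,5,0,1))
    def cost(v):
        P=np.concatenate([sq(v[0]/1e3,v[1]/1e3,np.radians(v[2]),s,z)[:: 1] for s,z in shapes])
        q=proj(c,P).astype(np.float32)
        r=cv2.remap(m,q[:,:1],q[:,1:],cv2.INTER_LINEAR)
        if mask: r=r[(q[:,0]<mask(q)[0])&(q[:,1]<mask(q)[1])]
        return -r.mean()
    return minimize(cost,x0,method='Nelder-Mead',options=dict(initial_simplex=np.array(x0)+np.array([[-3,-3,-2],[4,0,0],[0,4,0],[0,0,3]]))).x
# tool pose when grasped, jar pose then
Rg=R.from_quat([.928,.374,.004,.006]); pg=np.array([.560,-.1944,.0778]); jy=21.5
jb=Rg.inv().apply(np.array([.5597,-.1945,0])-pg)
jR=Rg.inv()*R.from_euler('z',jy,degrees=True)
def jar(o):
    Q=R.from_quat(o['tool_rot']); A=Q*jR
    return o['eef_pos']+Q.apply(jb), A.as_euler('ZYX',True), np.array(o['eef_pos'])+Q.apply(jb)
E
python3 - <<'E'
from j import *
for f in('top0','w1'): print(f,fit(f,[575.5,-22.5,67.5],[(.052,.03),(.031,.03)]),fit(f,[575.5,-22.5,67.5],[(.052,.03)]))
print('p1',fit('p1wrist',[575.5,-22.5,67.5],[(.052,.03)],lambda q:(600,270)))
o=telemetry.get_obs(); print(jar(o)); print(o['joint_pos'])
E
```

```text
top0 [575.833913  -19.0164701  67.2112933] [575.92594909 -19.02230852  67.24573856]
w1 [575.76516639 -22.53851715  67.37920271] [575.74764652 -22.5898242   67.34474005]
p1 [577.2661493  -19.74120415  67.37465875]
(array([ 0.56470643, -0.00417851,  0.04865656]), array([-23.74637787,   1.88961349,   0.2031413 ]), array([ 0.56470643, -0.00417851,  0.04865656]))
[-0.01092486  0.46929739  0.00956572  1.13724799  0.00206099  1.58320934]
```

>>> {"api": "apply_moves", "payload": {
  "moves": [
    [[4,5,0,-1],[4,5,0,0],[3,4,0,0],[1,2,0,0],[0,0,0,0],[0,0,0,0],[0,0,0,0],[0,0,0,0],[0,0,0,0],[0,0,0,0]]
  ]
}}

```text
clock: 9.4
eef_pos: [0.5804, -0.0238, 0.1262]
tool_rot: [1.0, -0.002, -0.013, -0.001]
ft_force: [0.9, -0.5, -4.4]
grip_width: 0.0496
```

```bash
python3 - <<'E'
from j import *
cw=snap('wrist','p2w'); ct=snap('top','p2t'); o=telemetry.get_obs()
b,e,_=jar(o); print(o['eef_pos'],o['ft_force'],'jar',b,e,'tilt',R.from_quat(o['tool_rot']).as_euler('xyz',True))
A=R.from_quat(o['tool_rot'])*jR
ims=[]
for c,roi,f in((cw,(90,120,500,450),1.0),(ct,(285,195,365,260),5)):
    im=cv2.resize(c['color'][:,:,::-1],None,fx=f,fy=f,interpolation=cv2.INTER_CUBIC)
    def dr(P,col): cv2.polylines(im,[((proj(c,P)+.5)*f-.5).round().astype(int)],1,col)
    dr(sq(.5765,-.0205,np.radians(67.3),.052,.03),(0,0,255)); dr(sq(.5765,-.0205,np.radians(67.3),.031,.03),(0,0,255))
    for z in(0,.052): dr(b+A.apply(sq(0,0,0,.028,z)),(255,0,0) if z else (0,255,0))
    t=np.linspace(0,6.28,60); dr(b+A.apply(np.c_[.0255*np.cos(t),.0255*np.sin(t),0*t+.0915]),(255,0,255))
    x0,y0,x1,y1=(np.array(roi)*f).astype(int); ims.append(im[y0:y1,x0:x1])
h=330; out=np.hstack([cv2.resize(i,(int(i.shape[1]*h/i.shape[0]),h)) for i in ims]); print(out.shape)
cv2.imwrite('pics/p2.png',out[:, :800])
print('stand fit',fit('p2w',[576,-20,67.3],[(.052,.03)],lambda q:(600,270)))
E
```

```text
[ 0.58046039 -0.02376995  0.1261683 ] [-0.42175762  0.56538718 -4.40141443] jar [ 0.57797201 -0.0223537   0.04842036] [-22.5895438    1.86053221   0.24658542] tilt [-179.87148314    1.45810709   -0.18124162]
(330, 816, 3)
stand fit [576.73336438 -21.32316514  67.52395108]
```

View pics/p2.png

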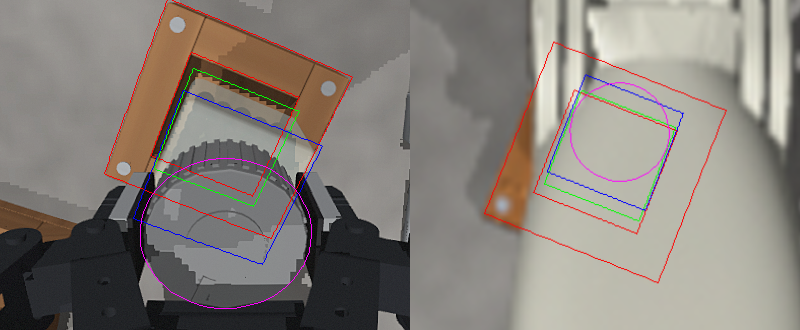

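>>> {"api": "apply_moves", "payload": {
  "moves": [
    [[0,-0.6,4,0],[0,0,4,0],[0,0,4,0],[0,0,3,0],[0,0,0,0],[0,0,0,0],[0,0,0,0],[0,0,0,0],[0,0,0,0],[0,0,0,0]]
  ]
}}

```text
clock: 10.5
eef_pos: [0.58, -0.023, 0.1096]
tool_rot: [1.0, -0.002, -0.013, -0.001]
ft_force: [0.7, 0.2, -3.5]
grip_width: 0.0501
```

```bash
python3 - <<'E'
from j import *
cw=snap('wrist','p3w'); o=telemetry.get_obs()
b,e,_=jar(o); print(jb,o['eef_pos'],o['ft_force'],'jar',b,e,'tilt',R.from_quat(o['tool_rot']).as_euler('xyz',True))
s=fit('p3w',[576,-20,67.3],[(.052,.03)],lambda q:(600,270));print('stand fit',s)
c=cw;A=R.from_quat(o['tool_rot'])*jR;f=2
im=cv2.resize(c['color'][:,:,::-1],None,fx=f,fy=f,interpolation=cv2.INTER_CUBIC)
def dr(P,col): cv2.polylines(im,[((proj(c,P)+.5)*f-.5).round().astype(int)],1,col)
dr(sq(s[0]/1e3,s[1]/1e3,np.radians(s[2]),.052,.03),(0,0,255)); dr(sq(s[0]/1e3,s[1]/1e3,np.radians(s[2]),.031,.03),(0,0,255))
for z in(0,.052): dr(b+A.apply(sq(0,0,0,.028,z)),(255,0,0) if z else (0,255,0))
cv2.imwrite('pics/p3.png',im[200:800,300:1000])
E
```

```text
[-0.00051367 -0.00123389  0.07778916] [ 0.57996983 -0.02295538  0.10966916] [ 0.51238261 -0.1730918  -3.17167778] jar [ 0.57746062 -0.02153638  0.03192194] [-22.577083     1.87542473   0.24302319] tilt [-1.79869097e+02  1.47323230e+00 -1.68603665e-01]
stand fit [576.6918788  -21.71599751  68.21726895]
```

View pics/p3.png

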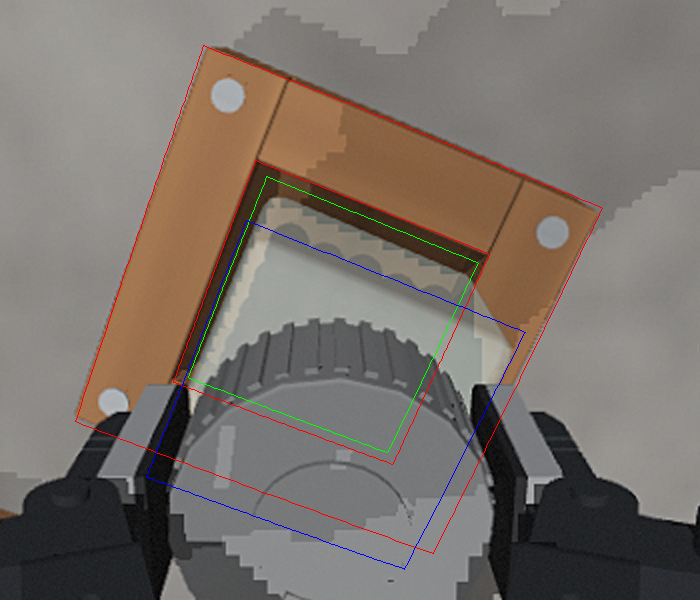

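>>> {"api": "apply_moves", "payload": {
  "moves": [
    [[-0.5,-1.2,0,0],[0,0,2,0],[0,0,2,0],[0,0,2,0],[0,0,2,0],[0,0,2,0],[0,0,2,0],[0,0,0,0],[0,0,0,0],[0,0,0,0]]
  ]
}}

```text
clock: 11.55
eef_pos: [0.5789, -0.0216, 0.0963]
tool_rot: [1.0, -0.001, -0.013, -0.001]
ft_force: [0.6, 0.3, -3.8]
grip_width: 0.0501
```

>>> {"api": "apply_moves", "payload": {
  "moves": [
    [[0,0,2,0],[0,0,2,0],[0,0,2,0],[0,0,2,0],[0,0,1.5,0],[0,0,1,0],[0,0,1,0],[0,0,0.5,0],[0,0,0,0],[0,0,0,0]]
  ]
}}

```text
clock: 12.55
eef_pos: [0.5792, -0.0213, 0.0867]
tool_rot: [1.0, -0.001, -0.012, -0.001]
ft_force: [-2.1, 0.5, -0.5]
grip_width: 0.0503
```

```bash
python3 - <<'E'
from j import *
o=telemetry.get_obs()
b,e,_=jar(o); print(o['eef_pos'],o['ft_force'],o['ft_torque'],'jar',b,e,'tilt',R.from_quat(o['tool_rot']).as_euler('xyz',True))
E
```

```text
[ 0.5791903  -0.02134311  0.08669271] [-2.13105824  0.48292339 -0.46753612] [ 0.03400621  0.22996495 -0.01989086] jar [ 0.5768906  -0.01991148  0.00893924] [-22.56542203   1.73638819   0.31125006] tilt [-1.79859049e+02  1.31869899e+00 -1.58848005e-01]
```

>>> {"api": "apply_moves", "payload": {
  "moves": [
    [[0,0,2,0],[0,0,2,0],[0,0,2,0],[0,0,2,0],[0,0,1.5,0],[0,0,1,0],[0,0,1,0],[0,0,1,0],[0,0,1,0],[0,0,1,0]]
  ]
}}

```text
clock: 13.55
eef_pos: [0.58, -0.0214, 0.0848]
tool_rot: [1.0, -0.002, -0.007, -0.001]
ft_force: [-4.1, 1.0, 7.3]
grip_width: 0.0503
```

>>> {"api": "apply_moves", "payload": {
  "moves": [
    [[0,0,2,0],[0,0,2,0],[0,0,2,0],[0,0,2.5,0],[0,0,2.5,0],[0,0,2.5,0],[0,0,2.5,0],[0,0,2.5,0],[0,0,2.5,0],[0,0,2.5,0]]
  ]
}}

```text
clock: 14.55
eef_pos: [0.5791, -0.021, 0.0801]
tool_rot: [1.0, -0.002, -0.002, -0.001]
ft_force: [-7.5, 0.7, 13.8]
grip_width: 0.05
```

```bash
python3 - <<'E'
from j import *
o=telemetry.get_obs()
b,e,_=jar(o); print(o['eef_pos'],o['ft_force'],o['ft_torque'],'jar',b,e,'tilt',R.from_quat(o['tool_rot']).as_euler('xyz',True))
E
```

```text
[ 0.57908271 -0.02101405  0.08011334] [-7.48108339  0.66509426 13.79529597] [0.06985567 1.55492629 0.01231088] jar [ 0.57819818 -0.01959421  0.00233068] [-22.59034593   0.77065658   0.70274808] tilt [-179.86522529    0.27668501   -0.19242278]
```

>>> {"api": "apply_moves", "payload": {
  "moves": [
    [[-0.8,0,2.3,0],[-0.5,0,2.3,0],[0,0,2.3,-5],[0,0,2.3,-5],[0,0,2.3,-5],[0,0,2.3,-5],[0,0,2.3,-5],[0,0,2.3,-5],[0,0,2.3,0],[0,0,2.3,0]]
  ]
}}

```text
clock: 15.55
eef_pos: [0.5772, -0.0207, 0.0795]
tool_rot: [0.964, 0.267, 0.004, 0.0]
ft_force: [-7.2, 0.7, 14.0]
grip_width: 0.0501
```

```bash
python3 - <<'E'
from j import *
o=telemetry.get_obs()
print(o['eef_pos'],o['ft_force'],o['ft_torque'],'tilt',R.from_quat(o['tool_rot']).as_euler('xyz',True))
c=snap('wrist','t1'); cv2.imwrite('pics/t1z.png',cv2.resize(c['color'][100:450,150:550,::-1],None,fx=1.5,fy=1.5))
E
```

```text
[ 0.57716318 -0.02074754  0.07948805] [-7.17797977  0.71856258 14.0148846 ] [ 1.31021760e-03  1.53048768e+00 -4.39871361e-02] tilt [179.86655503  -0.38641397  31.00301365]
```

View pics/t1z.png

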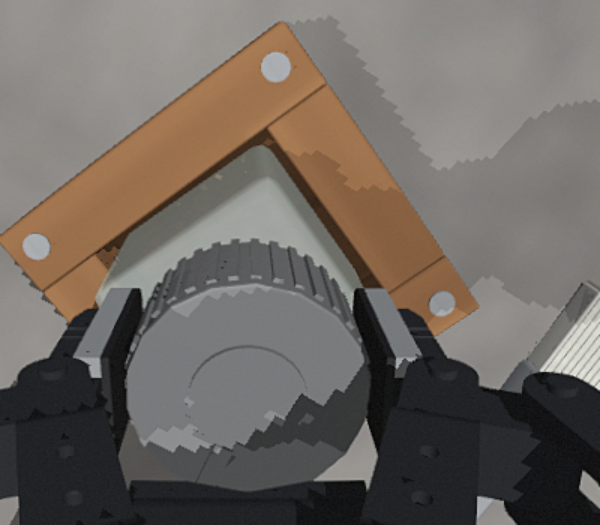

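>>> {"api": "apply_moves", "payload": {
  "moves": [
    [[0,0,2.3,-5],[0,0,2.3,-5],[0,0,2.3,-5],[0,0,2.3,-5],[0,0,2.3,-5],[0,0,2.3,-5],[0,0,2.3,-2.5],[0,0,2.3,0],[0,0,2,0],[0,0,2,0]]
  ]
}}

```text
clock: 16.6
eef_pos: [0.5763, -0.0222, 0.0793]
tool_rot: [0.845, 0.535, 0.007, 0.006]
ft_force: [-5.6, 1.0, 12.1]
grip_width: 0.0499
```

```bash
python3 - <<'E'
from j import *
o=telemetry.get_obs()
print(o['eef_pos'],o['ft_force'],o['ft_torque'],'tilt',R.from_quat(o['tool_rot']).as_euler('xyz',True))
c=snap('wrist','t2'); cv2.imwrite('pics/t2z.png',cv2.resize(c['color'][100:450,150:550,::-1],None,fx=1.5,fy=1.5))
E
```

```text
[ 0.57631282 -0.02220715  0.07934467] [-5.60927965  0.96700827 12.06159629] [ 0.05923082  1.32578322 -0.03441825] tilt [179.01357879  -0.31952169  64.70167193]
```

View pics/t2z.png

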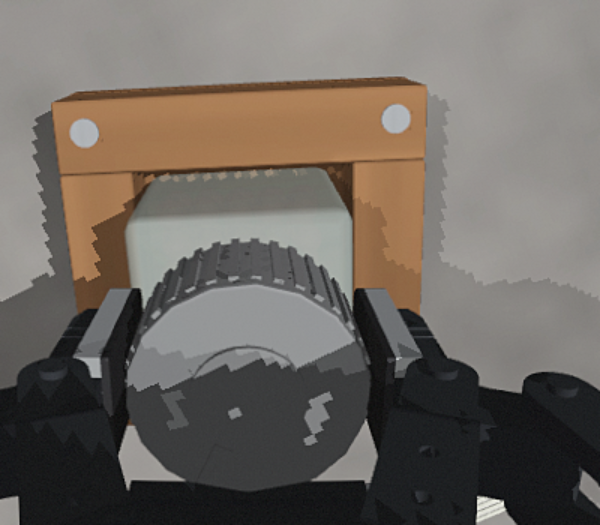

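>>> {"api": "apply_moves", "payload": {
  "moves": [
    [[0,0,-2,0],[0,0,-3,0],[0,0,-4,0],[0,0,-5,0],[0,0,-6,0],[0,0,-6,0],[0,0,-6,0],[0,0,-6,0],[0,0,-4,0],[0,0,-1,0]]
  ]
}}

```text
clock: 17.65
eef_pos: [0.5776, -0.0224, 0.1276]
tool_rot: [0.845, 0.535, 0.009, 0.008]
ft_force: [0.9, -0.5, -0.4]
grip_width: 0.0498
```

```bash
python3 - <<'E'
from j import *
o=telemetry.get_obs()
print(o['eef_pos'],o['ft_force'],o['ft_torque'],'tilt',R.from_quat(o['tool_rot']).as_euler('xyz',True))
E
```

```text
[ 0.57763775 -0.02241874  0.12764604] [ 0.88340461 -0.45761992 -0.4417178 ] [0.02320016 0.06534528 0.01092169] tilt [178.70267301  -0.42724945  64.69649567]
```

>>> {"api": "apply_moves", "payload": {
  "moves": [
    [[0,0,-3,0],[0,0,-2,0],[0,0,0,0],[0,0,0,0],[0,0,0,0],[0,0,0,0],[0,0,0,0],[0,0,0,0],[0,0,0,0],[0,0,0,0]]
  ]
}}

```text
clock: 18.65
eef_pos: [0.5768, -0.0224, 0.1321]
tool_rot: [0.845, 0.535, 0.008, 0.007]
ft_force: [-0.8, -0.7, -1.2]
grip_width: 0.0504
```

```bash
python3 - <<'E'
from j import *
c=snap('wrist','f1');s=snap('scene','f2');o=telemetry.get_obs()
print(o['eef_pos'],o['ft_force'],o['joint_vel'].round(3),o['grip_width'],'tilt',R.from_quat(o['tool_rot']).as_euler('xyz',True))
a=cv2.resize(c['color'][:,:,::-1],(500,375)); b=cv2.resize(s['color'][210:340,270:370,::-1],(288,375),interpolation=cv2.INTER_CUBIC)
cv2.imwrite('pics/f.png',np.hstack([a,b]))
E
```

```text
[ 0.57684373 -0.0223521   0.13210729] [0.27604771 0.11959426 0.49949193] [ 0.003 -0.    -0.     0.     0.    -0.001] 0.049704106900214214 tilt [178.80299244  -0.38545126  64.6950183 ]
```

View pics/f.png

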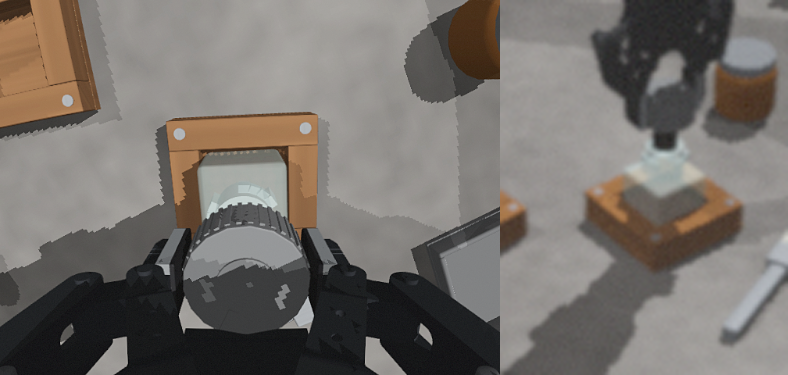

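The cap is free and held above the neck, and the jar is still home in the stand with its neck and black seal visible. The cap's lower edge should be about 30 mm above the rim. I'm handing in.

```bash
python3 -c "
from workcell import workorder; print(workorder.job_done())"
```

```text
the job is handed in; nothing more can be done
None
```

The cap came off and the jar stayed home in the far stand. I handed the job in with the arm still holding the cap over the jar's mouth; no verdict is reported.

- **Placing:** I gripped the jar by its cap, carried it to the far stand and lowered it into the well. It was home when its weight came off the wrist, with the tool at z 0.087 m against about 0.086 m expected.
- **Release:** I pressed the cap about 6 mm, reading up to 14 N, and turned it 65° anticlockwise while holding it down, which is inside the 48–70° range. I then lifted it 53 mm.
- **Last checks:** The lift carried no jar weight, and the arm was at rest at about 18.7 s of the 45 s. The cap was level within about 1.5°, with its lower edge about 30 mm above the rim. The last pictures show the jar still in the stand with its neck open. I saw nothing else disturbed, but did not measure the other things' positions.

**Disagreements:** The top and wrist cameras differed by up to 3.5 mm on where the stand was. The jar still went into the well without any contact I could feel. While pressing there was a side force of 5 to 8 N, probably the jar leaning on the well's wall, and it was gone after the lift.

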